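# Change over the tube warmers

## Task

Change the two tube warmers over: the two low racks with many small holes come out of them and go away into the divided tote, and the two tall racks with a few wide holes go into the warmers, each rack into the warmer or tote compartment that matches its own size, standing flat on its floor. Every place takes one rack only, so park a rack on the white mat or on bare bench where you need to. Do not tip any rack over, and leave the amber bottle and the round culture dish where they stand.

Things in the scene. Friction and masses are not known exactly. Their poses are not given: they have to be found in the camera images.
- low_large: Low large rack, 48 x 80 x 45 mm high (x, y, z), 4 x 7 small 7 mm holes in its top; starts in the large warmer, belongs in the tote's large compartment. About 0.16 kg. Magenta plastic, solid block. Origin: centre of its underside; z up, x along its short side (grip it across x from above), y along its long side. A half turn changes nothing.
- low_small: Low small rack, 36 x 52 x 45 mm high, 3 x 4 small 7 mm holes in its top; starts in the small warmer, belongs in the tote's small compartment. About 0.10 kg. Magenta plastic, solid block. Origin: centre of its underside; z up, x along its short side (grip it across x from above), y along its long side. A half turn changes nothing.
- tall_large: Tall large rack, 48 x 80 x 65 mm high, 2 x 3 wide 19 mm holes in its top; starts in the tote's large compartment, belongs in the large warmer. About 0.20 kg. Magenta plastic, solid block. Origin: centre of its underside; z up, x along its short side (grip it across x from above), y along its long side. A half turn changes nothing.
- tall_small: Tall small rack, 36 x 52 x 65 mm high, two wide 19 mm holes in its top; starts on the white mat, belongs in the small warmer. About 0.12 kg. Magenta plastic, solid block. Origin: centre of its underside; z up, x along its short side (grip it across x from above), y along its long side. A half turn changes nothing.
- warmer_large: Large tube warmer, a fixed cream box 96 x 128 x 42 mm high with a blue control strip 34 mm wide and 39 mm high to the top of its knob, along its -y side. Its open pocket is 66 (x) x 98 (y) mm, its floor 30 mm above the bench, its rim 12 mm above that floor. Origin: centre of its underside, right below the pocket's centre; z up; x across the pocket's short side, y along its long side.
- warmer_small: Small tube warmer, a fixed cream box 84 x 100 x 42 mm high, with the same blue control strip along its -y side. Its open pocket is 54 (x) x 70 (y) mm, its floor 30 mm above the bench, its rim 12 mm above that floor. Origin and axes as for the large warmer.
- tote: Divided tote, fixed grey tray 74 (x) x 184 (y) x 18 mm high, floor 4 mm above the bench. Large compartment 66 (x) x 98 (y) mm, centred at x 0, y +39 mm; small compartment 54 (x) x 70 (y) mm, centred at x 0, y -53 mm; both have walls to 18 mm above the bench. Origin: centre of its underside; z up.
- mat: White plastic mat fixed to the bench, 80 (x) x 120 (y) x 3 mm, room for one rack. Origin: centre of its underside; z up.
- bottle: Bystander: amber bottle, 56 mm diameter, 110 mm high, loose. Origin: centre of its underside.
- dish: Bystander: pale closed culture dish, 90 mm diameter, 16 mm high, loose. Origin: centre of its underside.
Not all that is in view belongs to the job. What is shaped like the low_large but purple is not meant. There is more than one size of the tote; the job needs the larger.

How it is judged:
By the outcome, as a careful person would: the job done as asked, in the order asked, and still so for the second after the job is handed in, with the robot touching nothing.
It also fails if it takes over 120 s, if anything falls off the work surface, if the arm or the gripper's body presses on something with over 40 N, if the wrist force passes 120 N, or if a joint passes its speed limit or range.

## Robot

A 6-joint arm with a two-finger parallel gripper is mounted at the origin on the work surface. World frame = base frame: x ahead of the robot, y to its left, z up, the work surface at z = 0. Lengths are in mm, angles in rad, forces in N, time in s.
With the tool pointing down it reaches from about 325 to 775 mm from the base axis. Payload 5.5 kg.
Tool frame: the origin (TCP) lies midway between the tips of the shut fingers; the grasp point (between the pads) lies arm.grip_depth behind it (arm.grip_depth is the distance from the TCP to the grasp point, in mm); z points along the fingers, y is the direction in which the jaws open and shut (so a half turn about z gives the same grasp; the last joint's range is limited). The gripper opens to 88 mm and grips with 3 to 60 N. Pads are 20 mm wide; open, the fingers measure 115 mm over their backs; the gripper's body (75 mm by 178 mm) begins 61 mm behind the grasp point.
Start: joints at [1.202, 0.091, 1.231, -0, 1.82, -0.057], TCP at [184.068, 571.083, 222.631] pointing down, gripper open.
Joint ranges: [-2.87, 2.87], [-0.86, 2.18], [0.17, 2.46], [-1.51, 4.65], [0.06, 2.69], [-2.65, 2.65]. Speed limits (rad/s): [2.57, 2.57, 3.01, 3.14, 3.14, 3.14].

## Interface

Orientations are given as a rotation vector (axis times angle).
In Python, from workcell import get_state, vision, arm gives the robot as it stands.
- The arm moves only by the tool move_arm, never from a script. Its argument "plan" is text: rows parted by semicolons, each of 7 numbers parted by spaces: the shift along the tool's x, y, z in m, then the turn, a rotation vector about the tool's x, y, z in rad, then the opening, from 0 (shut) to 1 (fully open). In form: x y z ax ay az gripper; .... A call has 1 to 8 rows; each row is the pose to reach, as a shift and turn from the pose commanded when the call began, along the tool's axes at that moment; what a row does not reach only later rows make up. A row lasts 1/8 s, in which the tool goes at most 62.5 mm and 10.7 degrees, less where a joint would pass 70% of its speed; a pose out of reach is approached as far as the arm can. A call with a gripper value outside its range is refused whole. The fingers move at their own pace and stop on an object; the grip force is fixed at half the most. Time passes only in rows, so rows that repeat a pose let the fingers close. It gives the time, the measured TCP pose, the force and the opening at its end, in the units of the state.
- get_state(): the state, without advancing time (a new reading comes with each control period).
- vision.snapshot(name): name is "scene" or "top" or "wrist"; returns a dict with "img" (420x560x3 uint8, blue, green, red), "range_z" (420x560 float32, mm along the optical axis (not along the pixel's ray), 0 where there is no reading), "K" (3x3 intrinsics, pixels), "cam_to_world" (4x4, takes a point from camera to world coordinates); the wrist camera has in their place "mount" (4x4, takes a point from camera to tool coordinates, whose origin is the TCP and whose axes are the flange's). Camera axes: x right, y down, z forward; pixel columns grow to the right and rows downward; lengths in mm; the calibration is good to about 2 mm. The wrist camera is an equidistant fisheye: a pixel r from the principal point sees the ray r / f radians off the axis. A picture is of the moment at which its call begins: read the wrist's pose just before it.
- arm.job_done(): hands the job in, once; it reports no verdict.
The state is a dict: "clock": time; "qpos": joint angles; "dq": joint speeds; "joint_torque": joint torques, N m; "position": TCP position; "eef_rot": TCP orientation; "ft_force": force on the tool from outside, world axes, zero at the start; "wrist_torque": the same for the moment, N m; "opening": opening from 0.0 (shut) to 1.0 (fully open).
Only numpy, scipy, OpenCV 4.12 (cv2) and the standard library are available. Lean on these libraries where they do the work, as an engineer would, in place of code of your own. Each camera call takes 0.05 s, during which the arm holds its last target. There are 200 camera calls.

## Working session

There is one attempt and no reset: what is moved stays moved. The work goes in short steps, Python scripts to look and compute and a tool call to move; the robot and the scene stay as the last step left them, time stands still between calls to the robot, and variables do not carry over. Pictures are saved under pics/ and viewed, about 12 in all and at most 16, crops included, and the job is handed in when it is done.

Besides the shell and the picture viewer there is one more tool, called as name(argument=value, ...) on one line, values as JSON. move_arm: Moves the arm, as the interface text tells. Its arguments: {"type":"object","properties":{"plan":{"type":"string"}},"required":["plan"]}

```bash
ls; mkdir -p pics; python3 - <<'E'
from workcell import get_state, vision, arm
import cv2,numpy as np
s=get_state();print({k:np.round(v,3) for k,v in s.items()}, arm.grip_depth)
for n in("top","scene"):
    d=vision.snapshot(n);cv2.imwrite(f"pics/{n}0.png",d["img"]);np.savez(f"{n}0.npz",**d)
    print(n,d["K"],np.round(d["cam_to_world"],3))
E
```

```text
pics
{'clock': np.float64(0.0), 'qpos': array([ 1.202,  0.092,  1.232, -0.   ,  1.82 , -0.057]), 'dq': array([ 0.001, -0.   ,  0.001,  0.001,  0.   ,  0.   ]), 'joint_torque': array([ 1.0000e-03, -4.4647e+01, -4.0643e+01,  7.0000e-02,  3.0000e-02,
       -0.0000e+00]), 'position': array([183.957, 570.796, 221.512]), 'eef_rot': array([-4.880e-01, -3.103e+00,  3.000e-03]), 'ft_force': array([-0.463, -0.636, -0.31 ]), 'wrist_torque': array([0.034, 0.028, 0.024]), 'opening': np.float64(0.999)} 18.700000000000003
top [[432.36481734   0.         276.77127834]
 [  0.         432.36481734 213.02634438]
 [  0.           0.           1.        ]] [[-1.700000e-02 -9.960000e-01  8.300000e-02  5.140740e+02]
 [-1.000000e+00  1.600000e-02 -3.000000e-03  3.465400e+01]
 [ 2.000000e-03 -8.300000e-02 -9.970000e-01  1.060374e+03]
 [ 0.000000e+00  0.000000e+00  0.000000e+00  1.000000e+00]]
scene [[406.0222343    0.         281.05115928]
 [  0.         406.0222343  208.22634932]
 [  0.           0.           1.        ]] [[-5.480000e-01  6.930000e-01 -4.690000e-01  1.051306e+03]
 [ 8.360000e-01  4.500000e-01 -3.130000e-01  3.199250e+02]
 [-6.000000e-03 -5.640000e-01 -8.260000e-01  8.400310e+02]
 [ 0.000000e+00  0.000000e+00  0.000000e+00  1.000000e+00]]
```

View pics/top0.png

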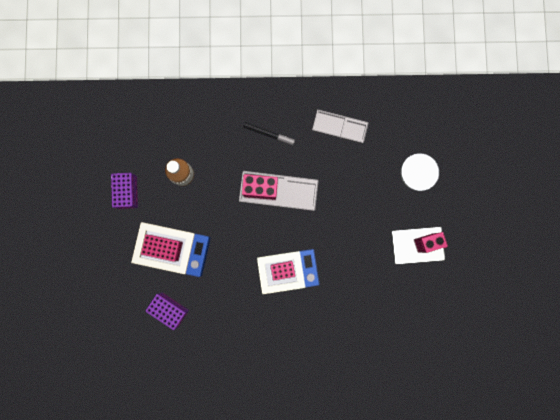

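View pics/scene0.png

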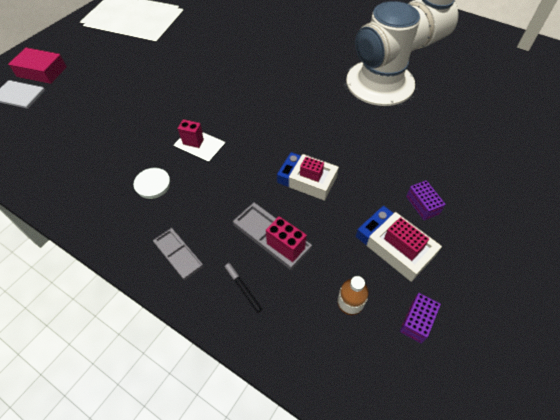

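The top view shows low_large in the large warmer (160,248), low_small in the small warmer (283,270), tall_large in the larger tote (260,185) and tall_small on the mat (432,243). The bottle is at (180,172), the dish at (420,172). The purple racks and the small tote are decoys.

```bash
cat > h.py <<'E'
import cv2,numpy as np
def world(d):
    z=d["range_z"];v,u=np.indices(z.shape);K=d["K"]
    p=np.stack([(u-K[0,2])/K[0,0]*z,(v-K[1,2])/K[1,1]*z,z],-1)
    T=d["cam_to_world"];P=p@T[:3,:3].T+T[:3,3];P[z==0]=np.nan;return P
def raypl(d,uv,h):   # pixels -> plane z=h
    K=d["K"];T=d["cam_to_world"];uv=np.atleast_2d(uv).astype(float)
    r=np.c_[(uv-K[[0,1],[2,2]])/K[0,0],np.ones(len(uv))]@T[:3,:3].T
    return (T[:3,3]+r*((h-T[2,3])/r[:,2])[:,None])[:,:2]
def rect(d,m,h):     # min-area rect of a mask on plane z=h: centre, short, long, angle of long axis from world y (rad)
    c=max(cv2.findContours(m.astype(np.uint8),0,1)[0],key=cv2.contourArea)[:,0]
    (x,y),(a,b),_=r=cv2.minAreaRect(raypl(d,c,h).astype(np.float32))
    q=cv2.boxPoints(r);e=[q[1]-q[0],q[2]-q[1]];l=max(e,key=np.linalg.norm)
    t=np.arctan2(-l[0],l[1]);t=(t+np.pi/2)%np.pi-np.pi/2
    return np.round([x,y,min(a,b),max(a,b),t],3)
def masks(d):
    H=cv2.cvtColor(d["img"],cv2.COLOR_BGR2HSV).astype(int);h,s,v=H[...,0],H[...,1],H[...,2]
    return dict(mag=(h>160)&(h<176)&(s>120)&(v>50),light=(s<60)&(v>120),cream=(v>150)&(s<90),blue=(h>100)&(h<125)&(s>120)&(v>60))
E
python3 - <<'E'
import numpy as np,cv2
from h import *
for n in("top","scene"):
    d=dict(np.load(n+"0.npz"));P=world(d);M=masks(d);Z=P[...,2]
    def blobs(m,lo=60,hi=1e5):
        k,l,s,c=cv2.connectedComponentsWithStats(m.astype(np.uint8))
        return [(l==i,c[i]) for i in range(1,k) if lo<s[i,4]<hi]
    for m,c in blobs(M["mag"]):
        zt=np.nanpercentile(Z[m],90)
        print(n,"mag",c.round(),"ztop",zt.round(1),rect(d,cv2.morphologyEx((m&(Z>zt-6)).astype(np.uint8),cv2.MORPH_CLOSE,np.ones((5,5))),zt))
    for nm in("light","blue"):
        for m,c in blobs(M[nm],150,6000):
            z=np.nanmedian(Z[m]);print(n,nm,c.round(),m.sum(),z.round(1),rect(d,m,z))
E
```

```text
top mag [259. 187.] ztop 72.1 [ 6.60106e+02  7.03390e+01  4.78870e+01  7.80400e+01 -1.00000e-01]
top mag [431. 242.] ztop 70.6 [ 5.23499e+02 -3.25918e+02  3.54630e+01  5.22790e+01  2.59000e-01]
top mag [161. 248.] ztop 77.8 [ 5.22132e+02  2.97630e+02  4.52120e+01  7.88030e+01 -2.26000e-01]
top mag [282. 270.] ztop 77.9 [4.66055e+02 2.07520e+01 3.34430e+01 4.90460e+01 1.62000e-01]
top light [340. 126.] 1119 4.4 [ 8.18167e+02 -1.29612e+02  5.44520e+01  1.31649e+02 -2.67000e-01]
top light [420. 172.] 1133 16.5 [ 697.466 -319.211   90.529   91.742    1.53 ]
top light [288. 192.] 1561 6.4 [ 6.58360e+02  2.66940e+01  7.69060e+01  1.87672e+02 -1.38000e-01]
top light [163. 248.] 1538 41.8 [ 5.22042e+02  3.00838e+02  9.88110e+01  1.30959e+02 -2.25000e-01]
top light [414. 246.] 1254 3.7 [ 5.18430e+02 -3.11919e+02  8.20690e+01  1.21927e+02  6.60000e-02]
top light [280. 273.] 1285 41.6 [4.60128e+02 2.47710e+01 8.74860e+01 1.02415e+02 1.34000e-01]
top blue [198. 255.] 517 34.3 [503.322 219.141  37.27   98.048   1.346]
top blue [310. 268.] 352 34.5 [469.454 -43.627  32.258  85.848  -1.434]
scene m
[... 1153 characters left out ...]
] 845 14.9 [ 6.95072e+02 -3.19446e+02  9.10480e+01  9.43290e+01 -2.05000e-01]
scene light [261. 231.] 797 4.1 [ 6.48829e+02  2.21400e+01  7.47980e+01  1.86321e+02 -1.39000e-01]
scene light [401. 250.] 1631 38.9 [ 5.29105e+02  2.98763e+02  1.20194e+02  1.31267e+02 -2.21000e-01]
scene light [178. 254.] 983 2.5 [ 8.11301e+02 -1.32882e+02  5.20150e+01  1.28197e+02 -2.69000e-01]
scene light [357. 283.] 180 108.3 [702.34  262.198  27.014  30.481   1.341]
scene light [347. 306.] 157 34.7 [ 7.22684e+02  2.60460e+02  2.58470e+01  4.91440e+01 -3.70000e-02]
scene blue [286. 169.] 311 31.7 [478.441 -42.988  38.589 112.204  -1.321]
scene blue [372. 224.] 456 32.1 [509.901 217.933  36.992 118.434   1.431]
```

Both views agree to about 2.5 mm, and sizes and heights match the spec. So low_small goes first: large tote compartment at about (661,66), small one at about (649,-25), tote yaw -0.138.

```bash
cat >> h.py <<'E'
def rows(*wps,step=58,n=0): # waypoints (x,y,z,yaw): rows from measured pose
    from workcell import get_state
    from scipy.spatial.transform import Rotation as R
    s=get_state();p0=np.array(s["position"]);R0=R.from_rotvec(s["eef_rot"])
    print("t",round(float(s["clock"]),1),"q",np.round(s["qpos"],2))
    y=R0.as_matrix()[:,1];a=np.arctan2(y[1],y[0]);p=p0
    for w in wps:
        w=np.array(w,float);da=(w[3]-a+np.pi/2)%np.pi-np.pi/2
        k=max(int(np.ceil(np.linalg.norm(w[:3]-p)/step)),int(np.ceil(abs(da)/.17)),1)
        for i in range(1,k+1):
            f=i/k;b=a+da*f;Y=[np.cos(b),np.sin(b),0];Z=[0,0,-1];X=np.cross(Y,Z)
            G=R.from_matrix(np.c_[X,Y,Z]);n+=1
            print(n,*R0.inv().apply(p+(w[:3]-p)*f-p0).round(0)/1000,*(R0.inv()*G).as_rotvec().round(3))
        p,a=w[:3],a+da
E
python3 -c "
from h import *
rows((467,22,200,.155),(467,22,100,.155))"
```

```text
t 0.1 q [ 1.2   0.09  1.23 -0.    1.82 -0.06]
1 -0.04 -0.04 0.002 -0.002 -0.0 0.1
2 -0.08 -0.079 0.004 -0.002 0.0 0.201
3 -0.119 -0.119 0.006 -0.002 0.0 0.301
4 -0.159 -0.158 0.008 -0.002 0.0 0.401
5 -0.199 -0.198 0.01 -0.002 0.0 0.502
6 -0.239 -0.238 0.012 -0.002 0.0 0.602
7 -0.279 -0.277 0.014 -0.002 0.001 0.703
8 -0.318 -0.317 0.016 -0.002 0.001 0.803
9 -0.358 -0.356 0.018 -0.002 0.001 0.903
10 -0.398 -0.396 0.02 -0.002 0.001 1.004
11 -0.438 -0.436 0.022 -0.002 0.001 1.104
12 -0.438 -0.435 0.072 -0.002 0.001 1.104
13 -0.438 -0.435 0.122 -0.002 0.001 1.104
```

move_arm(plan="-0.438 -0.436 0.022 0 0 1.104 1;-0.438 -0.436 0.022 0 0 1.104 1;-0.438 -0.436 0.022 0 0 1.104 1;-0.438 -0.436 0.022 0 0 1.104 1;-0.438 -0.436 0.022 0 0 1.104 1;-0.438 -0.436 0.022 0 0 1.104 1;-0.438 -0.436 0.022 0 0 1.104 1;-0.438 -0.436 0.022 0 0 1.104 1")

```text
clock: 1.1
position: [413.4, 125.0, 204.5]
eef_rot: [2.043, 2.387, 0.0]
ft_force: [1.4, 0.2, 0.5]
opening: 0.997
```

```bash
python3 -c "
from h import *
rows((467,22,190,.155),(467,22,48,.155))"
```

```text
t 1.1 q [ 0.21 -0.37  1.68  0.    1.83  0.06]
1 -0.037 0.012 0.005 0.0 -0.0 0.0
2 -0.073 0.025 0.01 0.0 -0.0 0.0
3 -0.11 0.037 0.015 0.0 -0.0 0.0
4 -0.11 0.037 0.062 0.0 -0.0 0.0
5 -0.11 0.037 0.109 0.0 -0.0 0.0
6 -0.11 0.037 0.157 0.0 -0.0 0.0
```

move_arm(plan="-0.11 0.037 0.015 0 0 0 1;-0.11 0.037 0.015 0 0 0 1;-0.11 0.037 0.015 0 0 0 1;-0.11 0.037 0.015 0 0 0 1")

```text
clock: 1.6
position: [466.2, 24.3, 189.6]
eef_rot: [-2.043, -2.385, 0.0]
ft_force: [0.5, 0.7, -0.3]
opening: 0.997
```

```bash
python3 - <<'E'
from workcell import *
from h import *
s=get_state();d=vision.snapshot("wrist");cv2.imwrite("pics/w1.png",d["img"]);np.savez("w1.npz",**d,pos=s["position"],rot=s["eef_rot"])
print(d["K"],d["mount"].round(3),s["position"])
rows((467,22,48,.155))
E
```

```text
[[325.1922621    0.         278.78801774]
 [  0.         325.1922621  210.58254239]
 [  0.           0.           1.        ]] [[-1.00000e-03 -9.66000e-01 -2.59000e-01  7.02950e+01]
 [ 1.00000e+00 -1.00000e-03 -0.00000e+00  6.94000e-01]
 [ 0.00000e+00 -2.59000e-01  9.66000e-01 -1.61839e+02]
 [ 0.00000e+00  0.00000e+00  0.00000e+00  1.00000e+00]] [466.20882736  24.30964251 189.59815926]
t 1.6 q [-0.02 -0.27  1.63  0.    1.78 -0.18]
1 -0.001 0.0 0.047 -0.0 -0.001 0.0
2 -0.002 0.0 0.095 -0.0 -0.001 0.001
3 -0.003 0.0 0.142 -0.0 -0.001 0.001
```

View pics/w1.png

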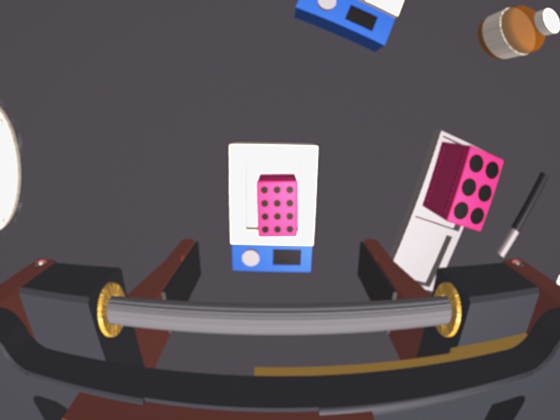

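Wrist view: low_small at (278,205), centred between the fingers, inside the small warmer's pocket. I'll cross-check this numerically, together with the warmer's outline.

```bash
cat >> h.py <<'E'
def wpl(d,uv,h,pos,rot):
    from scipy.spatial.transform import Rotation as R
    q=(np.atleast_2d(uv)-d["K"][[0,1],[2,2]]);r=np.linalg.norm(q,axis=1)+1e-9;t=r/d["K"][0,0]
    c=np.c_[q/r[:,None]*np.sin(t)[:,None],np.cos(t)]
    M=R.from_rotvec(rot).as_matrix();A=M@d["mount"][:3,:3];o=pos+M@d["mount"][:3,3];w=c@A.T
    return (o+w*((h-o[2])/w[:,2])[:,None])[:,:2]
def wrect(d,m,h,pos,rot):
    c=max(cv2.findContours(m.astype(np.uint8),0,1)[0],key=cv2.contourArea)[:,0]
    (x,y),(a,b),_=r=cv2.minAreaRect(wpl(d,c,h,pos,rot).astype(np.float32))
    q=cv2.boxPoints(r);e=[q[1]-q[0],q[2]-q[1]];l=max(e,key=np.linalg.norm)
    t=(np.arctan2(-l[0],l[1])+np.pi/2)%np.pi-np.pi/2
    return np.round([x,y,min(a,b),max(a,b),t],3)
E
python3 - <<'E'
from h import *
d=dict(np.load("w1.npz"));M=masks(d);p,r=d["pos"],d["rot"]
I=np.zeros((420,560),bool)
def win(m,a,b,c,e):
    o=I.copy();o[b:e,a:c]=m[b:e,a:c];return o
v=d["img"].max(2)
H=cv2.cvtColor(d["img"],cv2.COLOR_BGR2HSV)
m=win(M["mag"]&(v>190),240,160,320,245);print("rack",wrect(d,m,75,p,r))
m=win((v>150)&(H[...,1]<90),215,135,330,250);print("warmer",wrect(d,m,42,p,r), wrect(d,m,35,p,r))
E
```

```text
rack [4.6509e+02 2.2638e+01 3.4030e+01 5.0000e+01 1.6700e-01]
warmer [4.59868e+02 2.57180e+01 8.66230e+01 1.03002e+02 1.32000e-01] [4.59950e+02 2.41790e+01 8.85830e+01 1.05331e+02 1.32000e-01]
```

move_arm(plan="0 0 0.06 0 0 0 1;0 0 0.12 0 0 0 1;-0.001 0 0.142 0 0 0 1;-0.001 0 0.142 0 0 0 1;-0.001 0 0.142 0 0 0 0;-0.001 0 0.142 0 0 0 0;-0.001 0 0.142 0 0 0 0;-0.001 0 0.142 0 0 0 0")

```text
clock: 2.65
position: [467.0, 22.9, 48.4]
eef_rot: [2.042, 2.386, 0.001]
ft_force: [0.2, -0.4, -0.2]
opening: 0.583
```

```bash
python3 -c "
from h import *
rows((466,23,150,.16),(649,-25,150,-.138))"
```

```text
t 2.6 q [-0.02 -0.24  1.85  0.    1.53 -0.18]
1 0.0 -0.0 -0.051 0.001 0.0 -0.003
2 0.0 -0.001 -0.102 0.001 0.0 -0.005
3 -0.019 0.042 -0.102 0.001 0.0 0.069
4 -0.038 0.086 -0.101 0.001 0.0 0.144
5 -0.057 0.129 -0.101 0.001 0.0 0.218
6 -0.075 0.173 -0.101 0.001 0.0 0.293
```

move_arm(plan="0 0 0 0 0 0 0;0 0 0 0 0 0 0;0 0 0 0 0 0 0;0 0 0 0 0 0 0;0 0 -0.03 0 0 0 0;0 0 -0.06 0 0 0 0;0 0 -0.102 0 0 0 0;0 0 -0.102 0 0 0 0")

```text
clock: 3.65
position: [468.5, 23.0, 153.4]
eef_rot: [2.039, 2.383, 0.007]
ft_force: [0.8, -0.4, 0.1]
opening: 0.402
```

```bash
python3 -c "
from h import *
rows((649,-25,150,-.138),(649,-25,22.5,-.138))"
```

```text
t 3.6 q [-0.02 -0.28  1.7   0.    1.71 -0.18]
1 -0.019 0.043 0.001 0.007 0.001 0.073
2 -0.038 0.085 0.002 0.007 0.001 0.146
3 -0.056 0.128 0.003 0.007 0.0 0.22
4 -0.075 0.171 0.005 0.007 0.0 0.293
5 -0.075 0.171 0.047 0.007 0.0 0.293
6 -0.075 0.17 0.09 0.007 0.0 0.293
7 -0.075 0.17 0.132 0.007 0.0 0.293
```

move_arm(plan="-0.019 0.043 0 0 0 0.073 0;-0.038 0.085 0 0 0 0.146 0;-0.056 0.128 0 0 0 0.22 0;-0.075 0.171 0 0 0 0.293 0;-0.075 0.171 0.04 0 0 0.293 0;-0.075 0.171 0.08 0 0 0.293 0;-0.075 0.171 0.1 0 0 0.293 0;-0.075 0.171 0.1 0 0 0.293 0")

```text
clock: 4.65
position: [645.7, -24.6, 47.0]
eef_rot: [-2.367, -2.061, 0.005]
ft_force: [0.9, -0.5, -0.9]
opening: 0.408
```

```bash
python3 - <<'E'
from h import *
from workcell import *
d=vision.snapshot("scene");cv2.imwrite("pics/s1.png",cv2.resize(d["img"][100:330,150:500],None,fx=2,fy=2))
rows((649,-25,22.5,-.138));print(get_state()["ft_force"])
E
```

```text
t 4.7 q [-0.09  0.25  1.36  0.    1.53  0.05]
1 -0.0 0.002 0.027 -0.001 -0.0 0.0
[ 0.08892964 -0.76519388 -0.37067198]
```

View pics/s1.png

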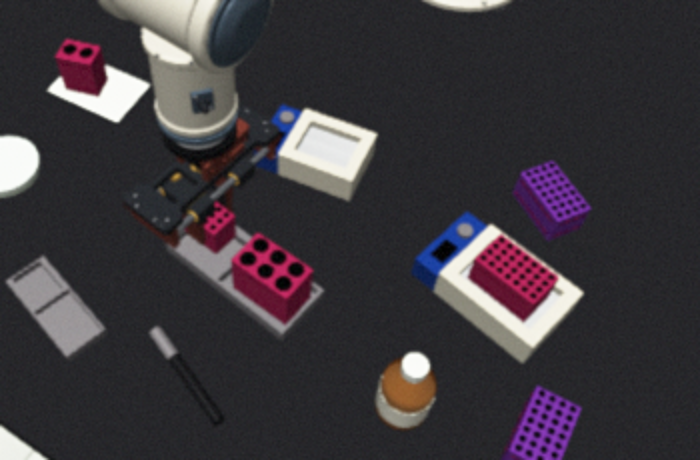

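low_small is held over the small compartment (crop pixel 218,225). Lower and release.

move_arm(plan="0 0.002 0.015 0 0 0 0;0 0.002 0.022 0 0 0 0;0 0.002 0.026 0 0 0 0;0 0.002 0.026 0 0 0 0;0 0.002 0.026 0 0 0 0.85;0 0.002 0.026 0 0 0 0.85;0 0.002 0.026 0 0 0 0.85;0 0.002 0.026 0 0 0 0.85")

```text
clock: 5.7
position: [649.3, -25.0, 24.1]
eef_rot: [2.369, 2.063, 0.0]
ft_force: [0.2, 0.7, -0.2]
opening: 0.821
```

```bash
python3 -c "
from h import *
rows((649,-25,170,-.138),(524,-325,170,.27))"
```

```text
t 5.7 q [-0.09  0.27  1.38 -0.    1.49  0.05]
1 -0.0 -0.0 -0.049 0.0 0.0 -0.0
2 -0.0 -0.0 -0.097 0.0 0.0 -0.0
3 -0.0 -0.0 -0.146 0.0 0.0 -0.0
4 -0.052 -0.014 -0.146 0.0 0.0 -0.068
5 -0.105 -0.028 -0.146 0.0 0.0 -0.136
6 -0.157 -0.042 -0.146 0.0 0.0 -0.204
7 -0.21 -0.055 -0.146 0.0 0.0 -0.272
8 -0.262 -0.069 -0.146 0.0 0.0 -0.34
9 -0.314 -0.083 -0.146 0.0 0.0 -0.408
```

move_arm(plan="0 0 -0.05 0 0 0 0.85;0 0 -0.1 0 0 0 1;0 0 -0.146 0 0 0 1;-0.06 -0.016 -0.146 0 0 -0.08 1;-0.12 -0.032 -0.146 0 0 -0.16 1;-0.18 -0.048 -0.146 0 0 -0.24 1;-0.24 -0.064 -0.146 0 0 -0.32 1;-0.3 -0.079 -0.146 0 0 -0.408 1")

```text
clock: 6.7
position: [528.7, -313.0, 170.1]
eef_rot: [1.898, 2.502, 0.0]
ft_force: [0.7, 0.3, -0.1]
opening: 0.999
```

```bash
python3 -c "
from h import *
rows((524,-325,130,.27),(524,-325,33,.27))"
```

```text
t 6.7 q [-0.59  0.12  1.29  0.    1.73 -0.86]
1 -0.01 -0.008 0.04 0.0 0.0 0.003
2 -0.01 -0.008 0.089 0.0 0.0 0.003
3 -0.01 -0.008 0.137 0.0 0.0 0.003
```

move_arm(plan="-0.01 -0.008 0.04 0 0 0 1;-0.01 -0.008 0.09 0 0 0 1;-0.01 -0.008 0.137 0 0 0 1;-0.01 -0.008 0.137 0 0 0 0;-0.01 -0.008 0.137 0 0 0 0;-0.01 -0.008 0.137 0 0 0 0;-0.01 -0.008 0.137 0 0 0 0;-0.01 -0.008 0.137 0 0 0 0")

```text
clock: 7.7
position: [525.0, -323.3, 34.0]
eef_rot: [1.901, 2.499, 0.0]
ft_force: [-1.6, -0.1, 1.6]
opening: 0.474
```

move_arm(plan="0 0 0 0 0 0 0;0 0 0 0 0 0 0;0 0 0 0 0 0 0;0 0 -0.03 0 0 0 0;0 0 -0.08 0 0 0 0;0 0 -0.12 0 0 0 0;0 0 -0.14 0 0 0 0;0 0 -0.14 0 0 0 0")

```text
clock: 8.7
position: [525.2, -323.3, 173.5]
eef_rot: [1.901, 2.499, 0.0]
ft_force: [-0.0, -0.4, -2.6]
opening: 0.41
```

```bash
python3 - <<'E'
from h import *
from workcell import *
s=get_state();d=vision.snapshot("wrist");cv2.imwrite("pics/w2.png",d["img"]);np.savez("w2.npz",**d,pos=s["position"],rot=s["eef_rot"])
rows((460.5,25.5,172,.132))
E
```

```text
t 8.8 q [-0.61  0.13  1.28  0.    1.73 -0.88]
1 0.05 0.004 -0.0 -0.001 -0.001 0.02
2 0.101 0.009 -0.0 -0.001 -0.001 0.039
3 0.151 0.013 -0.0 -0.001 -0.001 0.059
4 0.202 0.018 -0.0 -0.001 -0.001 0.079
5 0.252 0.022 -0.0 -0.001 -0.001 0.099
6 0.302 0.027 -0.0 -0.001 -0.001 0.118
7 0.353 0.031 -0.0 -0.001 -0.001 0.138
```

View pics/w2.png

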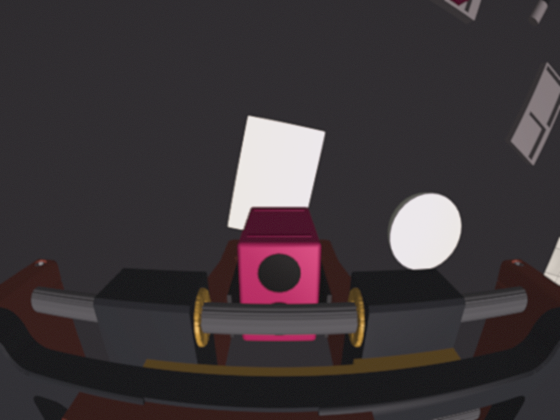

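tall_small is gripped and upright, its top spanning rows 244–340. I'll compute its offset from the TCP.

```bash
python3 - <<'E'
from h import *
d=dict(np.load("w2.npz"))
for uv in((279,244),(279,339)): print(wpl(d,uv,d["pos"][2]+35,d["pos"],d["rot"])-d["pos"][:2])
E
```

```text
[[-5.21798076 21.29158847]]
[[  7.93337069 -26.3122767 ]]
```

move_arm(plan="0.06 0.005 0 0 0 0.02 0;0.12 0.01 0 0 0 0.04 0;0.18 0.015 0 0 0 0.06 0;0.24 0.02 0 0 0 0.09 0;0.3 0.026 0 0 0 0.12 0;0.353 0.031 0 0 0 0.138 0;0.353 0.031 0 0 0 0.138 0;0.353 0.031 0 0 0 0.138 0")

```text
clock: 9.75
position: [459.9, 25.1, 171.0]
eef_rot: [-2.068, -2.363, 0.004]
ft_force: [0.1, 0.2, -0.6]
opening: 0.407
```

```bash
python3 - <<'E'
from h import *
from workcell import *
s=get_state();d=vision.snapshot("wrist");cv2.imwrite("pics/w3.png",d["img"][90:350,150:450]);np.savez("w3.npz",**d,pos=s["position"],rot=s["eef_rot"])
rows((460.5,25.5,75,.132),(460.5,25.5,60.5,.132))
E
```

```text
t 9.8 q [-0.02 -0.29  1.68 -0.    1.76 -0.15]
1 0.0 0.0 0.048 -0.002 0.0 -0.0
2 0.001 0.001 0.096 -0.002 0.0 -0.001
3 0.001 0.001 0.111 -0.002 0.0 -0.001
```

View pics/w3.png

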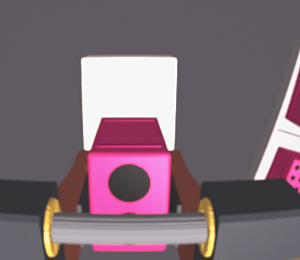

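The rack is centred on the warmer sideways (px 129) and sits about 2.5 mm back of the TCP, so I shift forward by that. Lower.

move_arm(plan="0.003 0.001 0.05 0 0 0 0;0.003 0.001 0.09 0 0 0 0;0.003 0.001 0.102 0 0 0 0;0.003 0.001 0.108 0 0 0 0;0.003 0.001 0.111 0 0 0 0;0.003 0.001 0.111 0 0 0 0;0.003 0.001 0.111 0 0 0 0.8;0.003 0.001 0.111 0 0 0 0.8")

```text
clock: 10.8
position: [461.4, 28.6, 62.7]
eef_rot: [2.069, 2.362, 0.002]
ft_force: [0.1, -0.5, -0.5]
opening: 0.597
```

move_arm(plan="0 0 0 0 0 0 0.85;0 0 0 0 0 0 0.85;0 0 -0.03 0 0 0 0.85;0 0 -0.08 0 0 0 0.9;0 0 -0.12 0 0 0 1;0 0 -0.12 0 0 0 1")

```text
clock: 11.55
position: [462.5, 28.5, 185.9]
eef_rot: [2.066, 2.359, 0.007]
ft_force: [-0.5, -0.4, -0.4]
opening: 0.998
```

```bash
python3 - <<'E'
from h import *
from workcell import *
rows((661.5,71.6,180,-.104),(661.5,71.6,34,-.104))
d=vision.snapshot("scene");cv2.imwrite("pics/s2.png",cv2.resize(d["img"][100:330,150:500],None,fx=2,fy=2))
E
```

```text
t 11.6 q [-0.01 -0.29  1.65 -0.    1.77 -0.14]
1 0.004 0.051 0.002 0.007 0.001 0.059
2 0.008 0.101 0.004 0.007 0.001 0.118
3 0.012 0.152 0.005 0.007 0.0 0.177
4 0.017 0.203 0.007 0.007 0.0 0.236
5 0.017 0.203 0.056 0.007 0.0 0.236
6 0.017 0.202 0.105 0.007 0.0 0.236
7 0.017 0.202 0.153 0.007 0.0 0.236
```

View pics/s2.png

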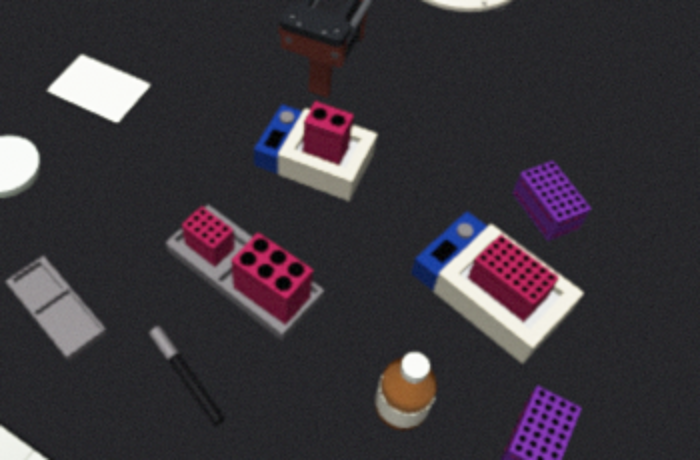

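tall_small stands in the small warmer (328,130) and low_small in the tote (208,235). Next: tall_large to the mat.

move_arm(plan="0.005 0.06 0.003 0 0 0.07 1;0.01 0.12 0.005 0 0 0.14 1;0.015 0.18 0.006 0 0 0.21 1;0.017 0.203 0.007 0 0 0.236 1;0.017 0.203 0.05 0 0 0.236 1;0.017 0.203 0.1 0 0 0.236 1;0.017 0.203 0.14 0 0 0.236 1;0.017 0.203 0.153 0 0 0.236 1")

```text
clock: 12.6
position: [656.8, 71.9, 22.9]
eef_rot: [-2.33, -2.099, 0.011]
ft_force: [0.2, 0.1, -0.1]
opening: 1.003
```

move_arm(plan="0 0 0 0 0 0 0;0 0 0 0 0 0 0;0 0 0 0 0 0 0;0 0 0 0 0 0 0;0 0 0 0 0 0 0;0 0 -0.03 0 0 0 0;0 0 -0.09 0 0 0 0;0 0 -0.14 0 0 0 0")

```text
clock: 13.6
position: [659.7, 72.1, 170.4]
eef_rot: [-2.334, -2.103, 0.0]
ft_force: [1.3, 0.3, -1.1]
opening: 0.54
```

```bash
python3 - <<'E'
from h import *
rows((517.5,-312,175,.066))
E
```

```text
t 13.6 q [0.06 0.26 1.13 0.   1.75 0.16]
1 -0.05 -0.013 -0.001 -0.0 0.0 -0.021
2 -0.099 -0.025 -0.001 -0.0 0.0 -0.043
3 -0.149 -0.038 -0.002 -0.0 0.0 -0.064
4 -0.198 -0.051 -0.002 -0.0 -0.0 -0.085
5 -0.248 -0.063 -0.003 -0.0 -0.0 -0.106
6 -0.298 -0.076 -0.003 -0.0 -0.0 -0.128
7 -0.347 -0.089 -0.004 -0.0 -0.0 -0.149
8 -0.397 -0.102 -0.005 -0.0 -0.0 -0.17
```

move_arm(plan="-0.06 -0.015 0 0 0 -0.025 0;-0.12 -0.031 0 0 0 -0.05 0;-0.18 -0.046 0 0 0 -0.075 0;-0.24 -0.062 0 0 0 -0.1 0;-0.3 -0.077 0 0 0 -0.13 0;-0.35 -0.09 0 0 0 -0.15 0;-0.397 -0.102 0 0 0 -0.17 0;-0.397 -0.102 0 0 0 -0.17 0")

```text
clock: 14.6
position: [515.4, -315.1, 168.0]
eef_rot: [-2.152, -2.287, 0.002]
ft_force: [0.7, 0.9, -1.4]
opening: 0.543
```

move_arm(plan="0 0 0 0 0 0 0;0 0 0.06 0 0 0 0;0 0 0.1 0 0 0 0;0 0 0.12 0 0 0 0;0 0 0.12 0 0 0 0;0 0 0.12 0 0 0 0")

```text
clock: 15.35
position: [518.6, -312.5, 51.3]
eef_rot: [2.144, 2.292, 0.001]
ft_force: [0.0, 0.0, -1.0]
opening: 0.544
```

```bash
python3 - <<'E'
from h import *
from workcell import *
s=get_state();d=vision.snapshot("scene");P=world(d);M=masks(d);m=M["mag"].copy();m[:,:100]=0
k,l,st,c=cv2.connectedComponentsWithStats(m.astype(np.uint8))
for i in range(1,k):
    if st[i,4]>60:
        z=P[l==i][:,2];print(c[i].round(),np.nanpercentile(z,[1,50,92]).round(1))
print(s["position"],s["eef_rot"])
rows((517.5,-312,30,.066))
cv2.imwrite("pics/s3.png",d["img"][80:300,120:460])
E
```

```text
[199. 131.] [-0.8 71.4 90.3]
[313. 166.] [-2.4 81.1 95.1]
[254. 217.] [-0.9 46.3 49.3]
[406. 238.] [36.1 72.9 75.5]
[ 518.56741508 -312.50705391   51.3153233 ] [2.14389481e+00 2.29163340e+00 8.95309897e-04]
t 15.4 q [-0.6   0.14  1.49  0.    1.52 -0.67]
1 0.001 -0.001 0.022 0.003 0.003 0.0
```

View pics/s3.png

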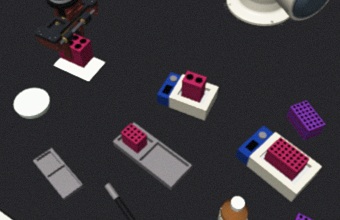

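The top of tall_large measures 90 mm at TCP 51, so the base offset is 26 and the TCP should be about 29 on the mat. The tote's large compartment is empty.

move_arm(plan="0 0 0.012 0 0 0 0;0 0 0.019 0 0 0 0;0 0 0.022 0 0 0 0;0 0 0.022 0 0 0 0;0 0 0.022 0 0 0 0.95;0 0 0.022 0 0 0 0.95;0 0 0.022 0 0 0 0.95;0 0 0.022 0 0 0 0.95")

```text
clock: 16.4
position: [517.2, -312.1, 26.6]
eef_rot: [-2.147, -2.293, 0.0]
ft_force: [-0.9, 0.5, 0.0]
opening: 0.935
```

move_arm(plan="0 0 0 0 0 0 1;0 0 -0.03 0 0 0 1;0 0 -0.08 0 0 0 1;0 0 -0.12 0 0 0 1;0 0 -0.17 0 0 0 1;0 0 -0.17 0 0 0 1")

```text
clock: 17.15
position: [518.9, -313.2, 202.8]
eef_rot: [2.14, 2.287, 0.002]
ft_force: [-0.6, 0.8, 0.7]
opening: 1.002
```

```bash
python3 - <<'E'
from h import *
rows((523.5,299,200,-.223))
E
```

```text
t 17.1 q [-0.6   0.1   1.26  0.    1.78 -0.67]
1 0.056 0.004 -0.0 0.008 0.006 0.026
2 0.111 0.008 -0.0 0.008 0.006 0.053
3 0.167 0.012 -0.0 0.008 0.006 0.079
4 0.222 0.016 -0.0 0.008 0.005 0.105
5 0.278 0.02 -0.0 0.008 0.005 0.131
6 0.333 0.025 -0.0 0.008 0.005 0.158
7 0.389 0.029 -0.0 0.008 0.005 0.184
8 0.444 0.033 -0.0 0.008 0.005 0.21
9 0.5 0.037 -0.0 0.008 0.005 0.236
10 0.555 0.041 -0.0 0.008 0.005 0.263
11 0.611 0.045 -0.0 0.008 0.005 0.289
```

move_arm(plan="0.06 0.004 0 0 0 0.03 1;0.12 0.009 0 0 0 0.06 1;0.18 0.013 0 0 0 0.085 1;0.24 0.018 0 0 0 0.11 1;0.3 0.022 0 0 0 0.14 1;0.36 0.027 0 0 0 0.17 1;0.42 0.031 0 0 0 0.2 1;0.48 0.036 0 0 0 0.289 1")

```text
clock: 18.15
position: [520.9, 171.0, 195.5]
eef_rot: [-2.457, -1.957, 0.002]
ft_force: [0.5, 0.1, 0.8]
opening: 0.996
```

```bash
python3 - <<'E'
from h import *
rows((523.5,299,150,-.223))
E
```

```text
t 18.1 q [ 0.26 -0.05  1.42 -0.    1.77  0.48]
1 0.042 -0.009 0.015 -0.001 0.001 -0.001
2 0.084 -0.017 0.03 -0.001 0.001 -0.002
3 0.125 -0.026 0.045 -0.001 0.001 -0.002
```

move_arm(plan="0.045 -0.009 0.015 0 0 0 1;0.09 -0.018 0.03 0 0 0 1;0.125 -0.026 0.045 0 0 0 1;0.125 -0.026 0.045 0 0 0 1;0.125 -0.026 0.045 0 0 0 1")

```text
clock: 18.77
position: [523.7, 296.1, 151.2]
eef_rot: [2.455, 1.96, -0.002]
ft_force: [0.5, -0.5, 0.3]
opening: 0.999
```

```bash
python3 - <<'E'
from h import *
from workcell import *
s=get_state();d=vision.snapshot("wrist");cv2.imwrite("pics/w4.png",d["img"]);p,r=np.array(s["position"]),s["eef_rot"]
print(p)
M=masks(d);v=d["img"].max(2);H=cv2.cvtColor(d["img"],cv2.COLOR_BGR2HSV)
print("rack",wrect(d,M["mag"]&(v>190),75,p,r))
print("warmer",wrect(d,(v>150)&(H[...,1]<90),42,p,r))
rows((523.5,299,48,-.223))
E
```

```text
[523.67274359 296.14127418 151.16464371]
rack [ 5.21935e+02  3.01077e+02  4.67380e+01  7.71890e+01 -2.25000e-01]
warmer [ 5.21796e+02  3.01464e+02  9.82180e+01  1.30198e+02 -2.26000e-01]
t 18.8 q [ 0.46  0.09  1.35 -0.    1.7   0.68]
1 0.002 -0.001 0.052 0.0 0.0 -0.0
2 0.003 -0.001 0.104 0.0 0.0 -0.001
```

View pics/w4.png

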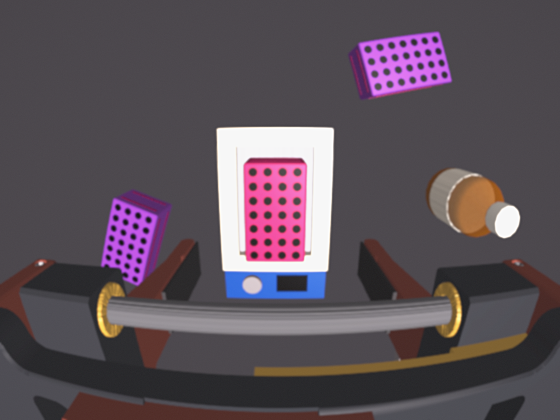

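Wrist view: low_large (275,210) is centred in the warmer. The purple rack (135,235) and the bottle are clear of the fingers. Descend.

move_arm(plan="0.004 -0.001 0.05 0 0 0 1;0.004 -0.001 0.085 0 0 0 1;0.004 -0.001 0.101 0 0 0 1;0.004 -0.001 0.102 0 0 0 1;0.004 -0.001 0.102 0 0 0 0;0.004 -0.001 0.102 0 0 0 0;0.004 -0.001 0.102 0 0 0 0;0.004 -0.001 0.102 0 0 0 0")

```text
clock: 19.82
position: [523.8, 301.1, 50.3]
eef_rot: [-2.455, -1.961, -0.001]
ft_force: [-2.0, -0.1, 1.5]
opening: 0.586
```

move_arm(plan="0 0 0 0 0 0 0;0 0 0 0 0 0 0;0 0 0 0 0 0 0;0 0 -0.02 0 0 0 0;0 0 -0.06 0 0 0 0;0 0 -0.1 0 0 0 0;0 0 -0.11 0 0 0 0;0 0 -0.11 0 0 0 0")

```text
clock: 20.82
position: [524.1, 300.9, 160.1]
eef_rot: [2.455, 1.96, 0.001]
ft_force: [-1.1, 0.8, -1.6]
opening: 0.546
```

```bash
python3 - <<'E'
from h import *
from workcell import *
print(get_state()["ft_force"],get_state()["position"])
rows((661.5,66.5,158,-.138))
E
```

```text
[-1.0848429   0.8221892  -1.59186656] [524.0799534  300.91920558 160.06750667]
t 20.8 q [ 0.47  0.1   1.33 -0.    1.71  0.69]
1 -0.04 0.037 0.0 0.001 -0.0 -0.017
2 -0.079 0.074 0.001 0.001 -0.0 -0.034
3 -0.119 0.112 0.001 0.001 -0.0 -0.051
4 -0.159 0.149 0.002 0.001 -0.0 -0.068
5 -0.198 0.186 0.002 0.001 -0.0 -0.085
```

move_arm(plan="-0.04 0.037 0 0 0 -0.017 0;-0.08 0.075 0 0 0 -0.034 0;-0.12 0.112 0 0 0 -0.05 0;-0.16 0.15 0 0 0 -0.07 0;-0.198 0.186 0 0 0 -0.085 0;-0.198 0.186 0.05 0 0 -0.085 0;-0.198 0.186 0.095 0 0 -0.085 0;-0.198 0.186 0.095 0 0 -0.085 0")

```text
clock: 21.82
position: [657.0, 66.2, 56.6]
eef_rot: [-2.363, -2.057, 0.017]
ft_force: [-0.8, -0.1, -1.5]
opening: 0.544
```

move_arm(plan="0 0 0 0 0 0 0;0 0 0 0 0 0 0;0 0 0 0 0 0 0")

```text
clock: 22.2
position: [662.3, 66.9, 67.2]
eef_rot: [2.367, 2.062, 0.004]
ft_force: [-0.6, -0.4, -1.5]
opening: 0.546
```

```bash
python3 - <<'E'
from h import *
from workcell import *
s=get_state();print(s["position"]);rows((661.5,66.5,24.5,-.138))
d=vision.snapshot("scene");cv2.imwrite("pics/s4.png",cv2.resize(d["img"][150:300,200:400],None,fx=3,fy=3))
P=world(d);m=masks(d)["mag"];w=np.zeros_like(m);w[180:290,250:330]=m[180:290,250:330]
k,l,st,c=cv2.connectedComponentsWithStats(w.astype(np.uint8))
for i in range(1,k):
    if st[i,4]>60: print(c[i].round(),np.nanpercentile(P[l==i][:,2],[1,50,92]).round(1))
E
```

```text
[662.34966188  66.94367936  67.19844717]
t 22.2 q [ 0.05  0.29  1.29 -0.    1.57  0.19]
1 -0.001 -0.001 0.043 0.003 -0.001 0.0
[291. 236.] [52.1 89.7 93.1]
```

View pics/s4.png

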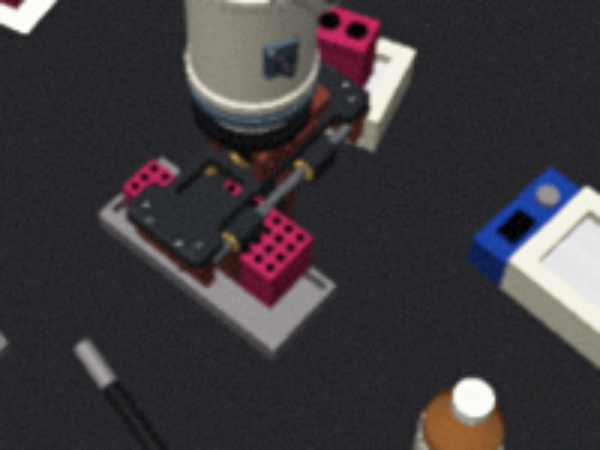

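low_large is over the large compartment, level, base about 48 mm up. Lower gently.

move_arm(plan="-0.001 -0.001 0.015 0 0 0 0;-0.001 -0.001 0.028 0 0 0 0;-0.001 -0.001 0.036 0 0 0 0;-0.001 -0.001 0.041 0 0 0 0;-0.001 -0.001 0.041 0 0 0 0;-0.001 -0.001 0.041 0 0 0 0;-0.001 -0.001 0.041 0 0 0 1;-0.001 -0.001 0.041 0 0 0 1")

```text
clock: 23.25
position: [660.5, 65.8, 23.8]
eef_rot: [2.369, 2.063, 0.001]
ft_force: [0.6, -0.5, -0.7]
opening: 0.73
```

move_arm(plan="0 0 0 0 0 0 1;0 0 0 0 0 0 1;0 0 0 0 0 0 1;0 0 -0.03 0 0 0 1;0 0 -0.08 0 0 0 1;0 0 -0.13 0 0 0 1;0 0 -0.15 0 0 0 1;0 0 -0.15 0 0 0 1")

```text
clock: 24.25
position: [660.9, 65.9, 175.0]
eef_rot: [2.368, 2.062, 0.003]
ft_force: [0.1, -0.7, -0.7]
opening: 0.999
```

```bash
python3 - <<'E'
from h import *
rows((517.5,-312,175,.066))
E
```

```text
t 24.2 q [0.05 0.26 1.13 0.   1.75 0.19]
1 -0.056 -0.013 -0.0 0.003 -0.0 -0.029
2 -0.113 -0.026 -0.0 0.003 -0.0 -0.058
3 -0.169 -0.039 -0.0 0.003 -0.0 -0.087
4 -0.225 -0.051 -0.0 0.003 -0.0 -0.117
5 -0.281 -0.064 -0.0 0.003 -0.0 -0.146
6 -0.338 -0.077 -0.0 0.003 -0.0 -0.175
7 -0.394 -0.09 -0.0 0.003 -0.0 -0.204
```

move_arm(plan="-0.056 -0.013 0 0 0 -0.03 1;-0.113 -0.026 0 0 0 -0.06 1;-0.169 -0.039 0 0 0 -0.09 1;-0.225 -0.051 0 0 0 -0.12 1;-0.281 -0.064 0 0 0 -0.15 1;-0.338 -0.077 0 0 0 -0.18 1;-0.394 -0.09 0 0 0 -0.204 1;-0.394 -0.09 0 0 0 -0.204 1")

```text
clock: 25.25
position: [514.1, -315.0, 169.8]
eef_rot: [-2.15, -2.284, 0.003]
ft_force: [0.3, 0.9, -0.2]
opening: 1.002
```

move_arm(plan="0 0 0 0 0 0 1;0 0 0 0 0 0 1;0 0 0 0 0 0 1")

```text
clock: 25.62
position: [517.5, -310.8, 173.6]
eef_rot: [-2.145, -2.295, -0.0]
ft_force: [-0.2, -0.8, 1.1]
opening: 1.002
```

```bash
python3 - <<'E'
from h import *
from workcell import *
s=get_state();d=vision.snapshot("wrist");cv2.imwrite("pics/w5.png",d["img"]);p,r=np.array(s["position"]),s["eef_rot"]
M=masks(d);v=d["img"].max(2)
print(p,"rack",wrect(d,M["mag"]&(v>190),68,p,r))
rows((517.5,-312,33,.066))
E
```

```text
[ 517.45977833 -310.78336124  173.58415076] rack [ 5.16696e+02 -3.27869e+02  4.26950e+01  4.83950e+01  6.80000e-02]
t 25.7 q [-0.6   0.1   1.31  0.    1.73 -0.67]
1 -0.0 0.0 0.047 0.0 -0.0 0.001
2 -0.001 0.0 0.094 0.0 -0.0 0.001
3 -0.001 0.0 0.141 0.0 -0.0 0.002
```

View pics/w5.png

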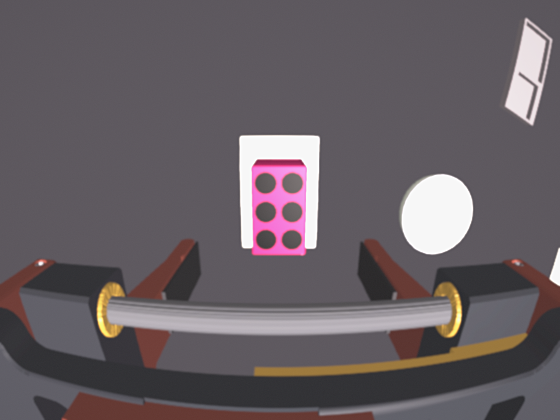

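tall_large stands upright on the mat, its top spanning (252–306, 164–254). Compute its centre.

```bash
python3 - <<'E'
from h import *
from workcell import *
s=get_state();d=vision.snapshot("wrist");p,r=np.array(s["position"]),s["eef_rot"]
M=masks(d);v=d["img"].max(2);m=cv2.morphologyEx((M["mag"]&(v>190)).astype(np.uint8),cv2.MORPH_CLOSE,np.ones((27,27)))
print(p,wrect(d,m,68,p,r))
E
```

```text
[ 517.42122481 -310.93812411  173.77911899] [ 5.17860e+02 -3.12256e+02  4.71710e+01  7.99200e+01  6.70000e-02]
```

move_arm(plan="0 0 0.05 0 0 0 1;0 0 0.09 0 0 0 1;0 0 0.12 0 0 0 1;0 0 0.135 0 0 0 1;0 0 0.141 0 0 0 1;0 0 0.141 0 0 0 0;0 0 0.141 0 0 0 0;0 0 0.141 0 0 0 0")

```text
clock: 26.72
position: [517.4, -312.4, 34.1]
eef_rot: [2.146, 2.292, 0.0]
ft_force: [-0.3, 0.3, -0.9]
opening: 0.701
```

move_arm(plan="0 0 0 0 0 0 0;0 0 0 0 0 0 0;0 0 0 0 0 0 0;0 0 -0.02 0 0 0 0;0 0 -0.06 0 0 0 0;0 0 -0.1 0 0 0 0;0 0 -0.14 0 0 0 0;0 0 -0.14 0 0 0 0")

```text
clock: 27.72
position: [518.3, -313.0, 178.4]
eef_rot: [2.141, 2.287, 0.002]
ft_force: [-0.3, -1.3, -1.7]
opening: 0.547
```

```bash
python3 - <<'E'
from h import *
rows((522.5,301,175,-.225))
E
```

```text
t 27.7 q [-0.6   0.09  1.31  0.    1.73 -0.67]
1 0.056 0.004 0.0 0.007 0.005 0.026
2 0.111 0.008 0.0 0.007 0.005 0.053
3 0.167 0.012 0.0 0.007 0.005 0.079
4 0.223 0.016 0.0 0.007 0.005 0.106
5 0.278 0.02 0.0 0.007 0.005 0.132
6 0.334 0.024 0.0 0.007 0.005 0.159
7 0.39 0.028 0.0 0.007 0.005 0.185
8 0.445 0.033 0.0 0.007 0.004 0.212
9 0.501 0.037 0.0 0.007 0.004 0.238
10 0.557 0.041 0.001 0.007 0.004 0.265
11 0.612 0.045 0.001 0.007 0.004 0.291
```

move_arm(plan="0.05 0.004 0 0 0 0.026 0;0.11 0.008 0 0 0 0.052 0;0.167 0.012 0 0 0 0.08 0;0.223 0.016 0 0 0 0.106 0;0.278 0.02 0 0 0 0.132 0;0.334 0.024 0 0 0 0.159 0;0.39 0.028 0 0 0 0.19 0;0.42 0.031 0 0 0 0.291 0")

```text
clock: 28.72
position: [519.0, 111.7, 171.2]
eef_rot: [-2.456, -1.957, 0.003]
ft_force: [0.3, -0.6, -3.0]
opening: 0.55
```

```bash
python3 - <<'E'
from h import *
rows((522.5,301,175,-.225))
E
```

```text
t 28.7 q [ 0.15 -0.1   1.51  0.    1.73  0.37]
1 0.046 -0.01 -0.001 -0.003 0.0 -0.0
2 0.093 -0.019 -0.002 -0.003 0.0 -0.0
3 0.139 -0.029 -0.003 -0.003 0.0 -0.0
4 0.185 -0.039 -0.004 -0.003 0.0 -0.0
```

move_arm(plan="0.046 -0.01 0 0 0 0 0;0.093 -0.019 0 0 0 0 0;0.139 -0.029 0 0 0 0 0;0.175 -0.037 0 0 0 0 0;0.185 -0.039 0 0 0 0 0;0.185 -0.039 0 0 0 0 0;0.185 -0.039 0 0 0 0 0;0.185 -0.039 0 0 0 0 0")

```text
clock: 29.72
position: [523.7, 297.0, 173.0]
eef_rot: [2.458, 1.956, 0.0]
ft_force: [0.1, 0.1, -2.5]
opening: 0.545
```

```bash
python3 - <<'E'
from h import *
from workcell import *
rows((522.5,301,61,-.225))
s=get_state();d=vision.snapshot("wrist");cv2.imwrite("pics/w6.png",d["img"]);print(s["position"])
p,r=np.array(s["position"]),s["eef_rot"]
E
```

```text
t 29.7 q [ 0.46  0.09  1.32 -0.    1.73  0.69]
1 0.002 -0.001 0.056 0.0 0.0 -0.001
2 0.004 -0.002 0.112 0.0 0.0 -0.002
[523.6597489  296.95668092 173.00617832]
```

View pics/w6.png

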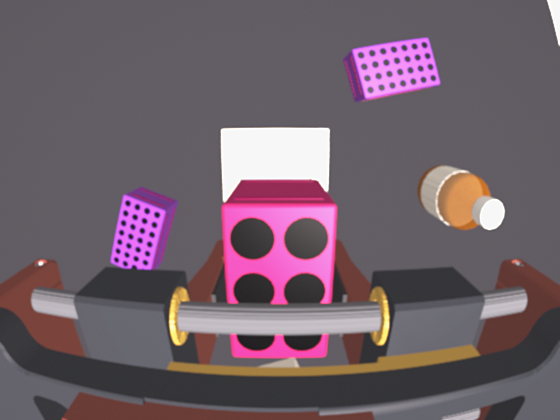

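The rack is upright, with its centre at column 279 and the warmer's at 275, which agrees with the 2 mm sideways correction. Lower.

move_arm(plan="0.002 -0.002 0.04 0 0 0 0;0.004 -0.002 0.075 0 0 0 0;0.004 -0.002 0.095 0 0 0 0;0.004 -0.002 0.105 0 0 0 0;0.004 -0.002 0.111 0 0 0 0;0.004 -0.002 0.112 0 0 0 0;0.004 -0.002 0.112 0 0 0 0;0.004 -0.002 0.112 0 0 0 0")

```text
clock: 30.78
position: [522.7, 302.7, 61.7]
eef_rot: [2.457, 1.958, 0.002]
ft_force: [0.6, -0.0, -1.5]
opening: 0.543
```

```bash
python3 - <<'E'
from h import *
from workcell import *
rows((522.5,301,61,-.225))
s=get_state();print(s["position"],s["ft_force"]);d=vision.snapshot("scene")
cv2.imwrite("pics/s5.png",cv2.resize(d["img"][170:300,340:460],None,fx=4,fy=4))
E
```

```text
t 30.8 q [ 0.47  0.13  1.48 -0.    1.54  0.69]
1 -0.002 0.0 0.001 0.001 -0.001 0.0
[522.70230272 302.69316085  61.71539462] [ 0.61728667 -0.01753235 -1.49790106]
```

View pics/s5.png

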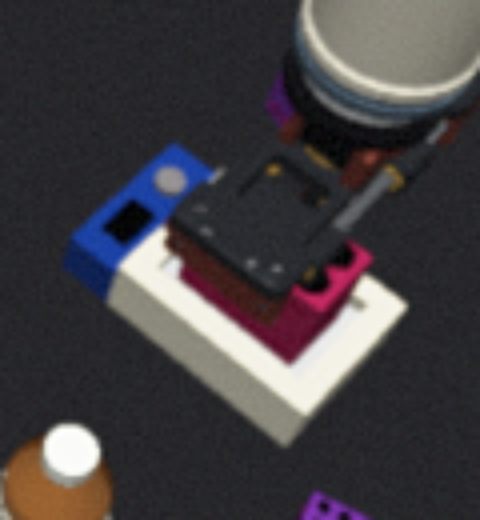

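The rack is inside the pocket, clear of the rim. Set down the last 1–2 mm, release, retreat.

move_arm(plan="-0.001 0 0.001 0 0 0 0;-0.001 0 0.002 0 0 0 0;-0.001 0 0.002 0 0 0 1;-0.001 0 0.002 0 0 0 1;-0.001 0 0.002 0 0 0 1;-0.001 0 0.002 0 0 0 1;-0.001 0 0.002 0 0 0 1;-0.001 0 0.002 0 0 0 1")

```text
clock: 31.82
position: [522.1, 301.5, 58.8]
eef_rot: [-2.457, -1.958, 0.0]
ft_force: [-0.4, 0.2, 0.0]
opening: 0.994
```

move_arm(plan="0 0 -0.03 0 0 0 1;0 0 -0.08 0 0 0 1;0 0 -0.13 0 0 0 1;0 0 -0.16 0 0 0 1;0.05 -0.05 -0.16 0 0 0 1;0.1 -0.1 -0.16 0 0 0 1;0.1 -0.1 -0.16 0 0 0 1;0.1 -0.1 -0.16 0 0 0 1")

```text
clock: 32.83
position: [446.5, 421.8, 218.7]
eef_rot: [2.455, 1.96, -0.0]
ft_force: [-0.1, -0.4, -0.5]
opening: 1.0
```

```bash
python3 - <<'E'
from h import *
from workcell import *
for n in("top","scene"):
    d=vision.snapshot(n);P=world(d);M=masks(d);m=M["mag"].copy()
    if n=="scene":m[:,:100]=0
    k,l,st,c=cv2.connectedComponentsWithStats(m.astype(np.uint8))
    for i in range(1,k):
        if st[i,4]>60:
            b=l==i;z=np.nanpercentile(P[b][:,2],90)
            print(n,c[i].round(),z.round(1),rect(d,cv2.morphologyEx((b&(P[...,2]>z-7)).astype(np.uint8),cv2.MORPH_CLOSE,np.ones((7,7))),z))
    cv2.imwrite(f"pics/{n}F.png",cv2.resize(d["img"][100:330,100:500],None,fx=2,fy=2) if n=="scene" else d["img"])
E
```

```text
top [263. 188.] 52.5 [ 6.58743e+02  6.33510e+01  4.81710e+01  7.79740e+01 -1.35000e-01]
top [301. 192.] 52.0 [ 6.48054e+02 -2.64120e+01  3.59920e+01  5.00460e+01 -1.34000e-01]
top [160. 247.] 97.7 [ 5.22874e+02  2.97690e+02  4.52460e+01  7.90570e+01 -2.22000e-01]
top [281. 272.] 98.0 [4.63918e+02 2.40610e+01 3.38320e+01 4.93690e+01 1.35000e-01]
scene [313. 166.] 94.7 [4.65438e+02 2.70550e+01 4.07230e+01 5.22000e+01 1.19000e-01]
scene [254. 217.] 49.3 [ 6.51096e+02 -2.40360e+01  3.74700e+01  5.32130e+01 -1.52000e-01]
scene [407. 237.] 95.0 [ 5.25289e+02  3.01472e+02  5.16630e+01  7.91030e+01 -2.23000e-01]
scene [283. 239.] 49.3 [ 6.61637e+02  6.60690e+01  4.93430e+01  8.08730e+01 -1.43000e-01]
```

View pics/sceneF.png

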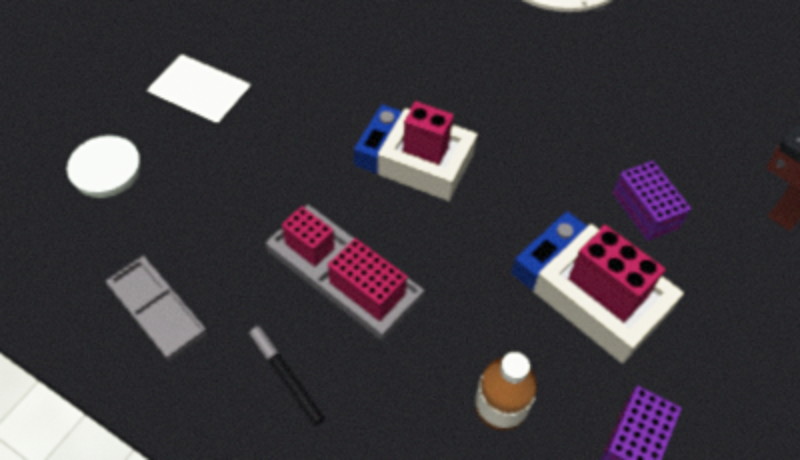

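View pics/topF.png

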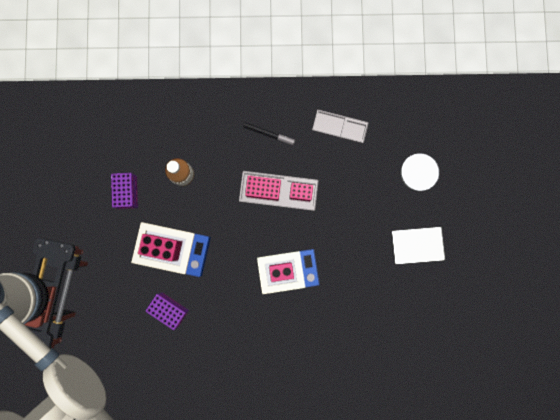

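All four tops are at the right heights (49 and 95 mm), each rack is centred in its place, and the bottle and dish haven't moved. Hand in.

```bash
python3 -c "
from workcell import arm; print(arm.job_done())"
```

```text
the job is handed in; nothing more can be done
None
```

The changeover is done and handed in at about 33 s on the robot's clock:
- **Small racks:** low_small went to the tote's small compartment, then tall_small to the small warmer.
- **Large racks:** tall_large was parked on the mat while low_large went to the tote's large compartment, then tall_large went into the large warmer.

**Last checks:** in the final scene view the rack tops are at 49 mm for the low racks (expected 49) and 95 mm for the tall ones (expected 95). All four are within about 5 mm of their place's centre in plan, against 9 mm of clearance each side. They stand flat and are aligned with their places. In the final pictures the bottle, the dish and the purple racks look to be where they started, and the arm is clear of everything.

**Disagreements:** the top camera reads heights about 3 mm higher and positions 2–4 mm off from the scene camera, somewhat more than the stated 2 mm calibration. The arm also swung by several mm after fast stops, so the first grip on tall_large came a few mm lower than planned. It cleared the tote's rim and did no harm.

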